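Run the check strip through the strip reader

TASK

Do the daily check of the strip reader: pick up the check strip by its tab and lower it into the carriage, waiting at its home end, so that all five glass blocks go right down into their five slots, then let go of it. Then push the carriage by its upright grip all the way under the reading head to its stop, hold it there for about half a second, and let go of it there so that its spring runs it back home on its own, with the strip still seated. Keep the strip upright and knock neither glass vial over.

Things in the scene. Friction and masses are not known exactly. Their poses are not given: they have to be found in the camera images.
- check_strip: Loose 80 g comb-like strip, 90 x 22 mm, 58 mm high, standing upright: five clear glass blocks in a row under a grey carrier. x along the row, y across, z up; origin at the centre of the row, at the blocks' underside. Blocks 12 (x) x 18 (y) x 30 mm high, 18 mm centre to centre, lowest 4 mm tapered to 9 x 15. Carrier plate at heights 30 to 34 mm. Both ends alike: fits either way round.
- strip_tab (a point): Centre of the strip's grey finger tab, 46 mm above the strip's origin; axes as the strip's. The tab is 56 mm long (x), 10 mm thick (y), 24 mm high (34 to 58 mm above the strip's underside). Grasp across its thickness, fingertips above the carrier plate.
- reader: Fixed: white bed 230 x 120 mm, two steel rods along x, a white gate-like reading head across them. Origin on the worktop; x along the track from the grip end (near the robot) to the far end, z up. Head at x 6 to 40 mm, 114 mm wide, 88 to 112 mm high. A seated strip (top 82 mm over the worktop) passes below it, an unseated one strikes it. A tall analyser stands close on its right (-y).
- carriage (a joint): Grey carriage with a row of slots, on the rods, slides along the reader's x: 0 = home (near end, held there by its spring), 0.105 m = at its stop. The spring pushes back with about 3 N at home and 9 N at the stop; friction and damping add about 2 N at 0.1 m/s. Released at the stop it runs home in about half a second.
- carriage_nest (a point): Centre of the carriage's row of five slots, on the slot floor, 24 mm above the worktop: a seated strip's origin lies here, its row along the point's x (the reader's x; z up). Slots 15 (x) x 21 mm (y), 16 mm deep, 18 mm centre to centre, 3 mm ribs between, rib tops 40 mm above the worktop. Moves with the carriage.
- carriage_grip (a point): Point on the carriage's upright grey grip, 100 mm behind the nest (reader's -x), 64 mm above the worktop. Grip 18 (x) x 14 mm (y), from 20 to 80 mm high: pinch it across y from above, or push its -x face. Draw bar, yoke and spring tube below stay under 34 mm. Moves with the carriage; axes as the reader's.
- vial_amber: Amber glass vial with black cap, 30 mm across, 64 mm high, a bystander; origin at its underside.
- vial_02: Clear glass vial with white cap, 27 mm across, 58 mm high, a bystander; origin at its underside.
Things that resemble listed ones, but are neither listed nor needed, are in the scene too. Leave any purple look-alike of the check_strip alone.

How it is judged:
By the outcome, as a careful person would: the job done as asked, in the order asked, and still so for the second after the job is handed in, with the robot touching nothing.
It also fails if it takes over 66 s, if anything falls off the work surface, if the arm or the gripper's body presses on something with over 40 N, if the wrist force passes 120 N, or if a joint passes its speed limit or range.

ROBOT

A 6-joint arm with a two-finger parallel gripper is mounted at the origin on a cart in front of the work surface, level with it; the furniture and walls round the work are solid. World frame = base frame: x ahead of the robot, y to its left, z up, the work surface at z = 0. Lengths are in m, angles in rad, forces in N, time in s.
With the tool pointing down it reaches from about 0.35 to 0.975 m from the base axis. Payload 4.9 kg.
Tool frame: the origin (TCP) lies midway between the tips of the shut fingers; the grasp point (between the pads) lies manip.tcp_to_grasp behind it (manip.tcp_to_grasp is the distance from the TCP to the grasp point, in m); z points along the fingers, y is the line along which they close (so a half turn about z gives the same grasp; the last joint's range is limited). The gripper opens to 85 mm and grips with 20 to 120 N. Pads are 22 mm wide; open, the fingers measure 114 mm over their backs; the gripper's body (76 mm by 85 mm) begins 54 mm behind the grasp point. The pads swing forward as they close: fully open they stand 13 mm farther back than shut.
Start: joints at [-1.387, 0.053, 1.613, -0, 1.476, -0.119], TCP at [0.186, -0.597, 0.231] pointing down, gripper open.
Joint ranges: [-3.01, 3.01], [-1.01, 2.22], [0.06, 2.58], [-1.02, 4.17], [0.09, 2.62], [-3.14, 3.14]. Speed limits (rad/s): [2.57, 2.57, 3.14, 3.14, 3.14, 3.14].

INTERFACE

Orientations are given as a unit quaternion [w, x, y, z].
In Python, from plant import manip, grab_frame, calibration, job_done gives the robot as it stands.
- The arm moves only by the tool send_rows, never from a script. Its argument "rows" is a list of rows, each an object of numbers: "x", "y", "z": the shift along the tool's x, y, z normalised to -1 to 1, where 1 is 15 cm; "wx", "wy", "wz": the turn, a rotation vector about the tool's x, y, z normalised to -1 to 1, where 1 is pi/4 rad; "hand": the opening, from -1 (shut) to 1 (fully open). In form: [{"x": .., "y": .., "z": .., "wx": .., "wy": .., "wz": .., "hand": ..}, ...]. A call has exactly 10 rows; each row shifts and turns the commanded pose from where the row before left it, along the tool's axes as they then stand; what a row does not reach is not made up. A row lasts 1/12 s, in which the tool goes at most 41.7 mm and 7.16 degrees, less where a joint would pass 70% of its speed; a pose out of reach is approached as far as the arm can. A call with a number of a shift or a turn outside -1 to 1 is refused whole. A call with a gripper value outside its range is refused whole. The fingers move at their own pace and stop on an object; the grip force is fixed at half the most. Time passes only in rows, so rows that do not move let the fingers close, or fill a call up. It gives the time, the measured TCP pose, the force, the opening and the grip force at its end, in the units of the state.
- manip.state(): the state, without advancing time (a new reading comes with each control period).
- grab_frame(name): name is "side" or "top"; returns the picture (400x640x3 uint8, blue, green, red); there is no depth.
- calibration(name): a dict with "camera_matrix" (3x3 intrinsics, pixels), "R" (3x3) and "t" (3): a world point X has camera coordinates R X + t. Camera axes: x right, y down, z forward; pixel columns grow to the right and rows downward; lengths in m; the calibration is good to about 2 mm. A picture is of the moment at which its call begins. calibration takes no time and is no camera call.
- job_done(): hands the job in; it is judged then, once.
The state is a dict: "time": time; "joint_pos": joint angles; "joint_vel": joint speeds; "joint_efforts": joint torques, N m; "tool_pos": TCP position; "tool_rot": TCP orientation; "contact_force": force on the tool from outside, world axes, zero at the start; "ft_torque": the same for the moment, N m; "gripper_width": opening from 0.0 (shut) to 1.0 (fully open); "grasp_force": force on a finger pad.
Only numpy, scipy, OpenCV 4.12 (cv2) and the standard library are available. Lean on these libraries where they do the work, as an engineer would, in place of code of your own. Each camera call takes 0.05 s, during which the arm holds its last target. There are 200 camera calls.

## Working session

There is one attempt and no reset: what is moved stays moved. The work goes in short steps, Python scripts to look and compute and a tool call to move; the robot and the scene stay as the last step left them, time stands still between calls to the robot, and variables do not carry over. Pictures are saved under pics/ and viewed, at most 10 in all, crops included, and the job is handed in when it is done.

Besides the shell and the picture viewer there is one more tool, called after "Request:" by a JSON object that holds its "api" and its "payload". send_rows: Moves the arm, as the interface text tells. Scaled input: -1 to 1 covers 15 cm each way for a shift and pi/4 rad each way for a turn. Its arguments: {"type":"object","properties":{"rows":{"type":"array","items":{"type":"object","properties":{"x":{"type":"number","minimum":-1,"maximum":1},"y":{"type":"number","minimum":-1,"maximum":1},"z":{"type":"number","minimum":-1,"maximum":1},"wx":{"type":"number","minimum":-1,"maximum":1},"wy":{"type":"number","minimum":-1,"maximum":1},"wz":{"type":"number","minimum":-1,"maximum":1},"hand":{"type":"number"}}}}},"required":["rows"]}

```bash
mkdir -p pics; python3 - <<'E'
from plant import manip, grab_frame, calibration
import cv2, numpy as np
np.set_printoptions(precision=4,suppress=True)
for n in("side","top"):
    cv2.imwrite(f"pics/{n}0.png",grab_frame(n)); c=calibration(n)
    R=np.array(c["R"]);t=np.array(c["t"]); print(n,c["camera_matrix"],R,t,"cam",-R.T@t)
print(manip.state(),manip.tcp_to_grasp)
E
```

```text
side [[458.0219   0.     321.682 ]
 [  0.     458.0219 191.1285]
 [  0.       0.       1.    ]] [[-0.9563 -0.2917  0.0203]
 [-0.2047  0.6183 -0.7588]
 [ 0.2088 -0.7298 -0.651 ]] [ 0.5743 -0.048   1.203 ] cam [0.2881 1.0752 0.7351]
top [[362.4208   0.     319.0569]
 [  0.     362.4208 196.3264]
 [  0.       0.       1.    ]] [[-0.0079 -1.      0.0043]
 [-0.994   0.0074 -0.1091]
 [ 0.109  -0.0051 -0.994 ]] [0.3574 0.5179 0.8886] cam [0.4207 0.3581 0.9383]
{'time': 0.1, 'joint_pos': array([-1.387 ,  0.0533,  1.6142,  0.    ,  1.476 , -0.119 ]), 'joint_vel': array([ 0.0018, -0.0014, -0.0022, -0.0002,  0.0002,  0.0001]), 'joint_efforts': array([  0.0011, -39.4893, -37.1366,  -0.0001,   0.0038,  -0.    ]), 'tool_pos': array([ 0.1863, -0.596 ,  0.2301]), 'tool_rot': array([-0.0009,  0.9886,  0.1508, -0.    ]), 'contact_force': array([-0.8082, -0.1646, -0.7153]), 'ft_torque': array([-0.0659, -0.034 ,  0.0244]), 'grasp_force': 0.0, 'gripper_width': 1.0013210604316236} 0.0187
```

View pics/side0.png

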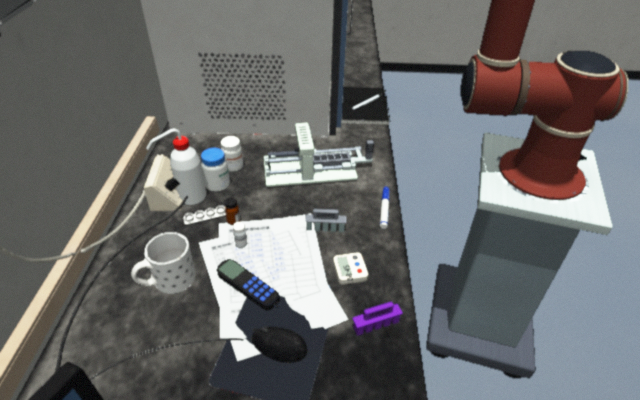

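View pics/top0.png

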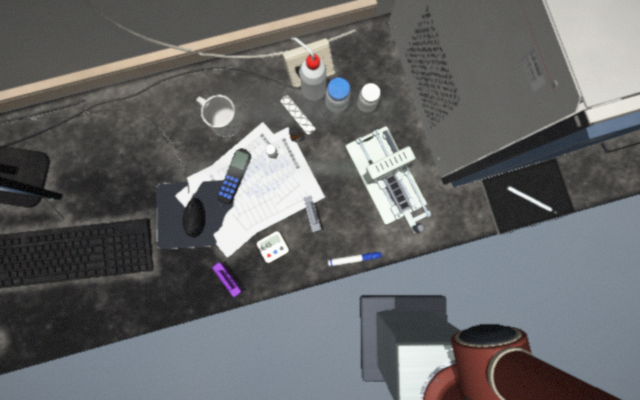

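The side view shows the grey comb strip at (326,220), a purple look-alike at (378,317), the reader at (312,160) with its grip at about (370,148), the amber vial at (231,210) and the clear vial at (240,235). In the top view the strip is at (312,213), the purple one at (228,280), the reader at (390,170) and the grip at (418,227). The grey strip with clear blocks fits the description; the purple one is the decoy. I'll enlarge both views to confirm.

```bash
python3 - <<'E'
import cv2
a=cv2.imread("pics/side0.png")[120:238,255:387]; cv2.imwrite("pics/side_c.png",cv2.resize(a,None,fx=5,fy=5,interpolation=cv2.INTER_CUBIC))
a=cv2.imread("pics/top0.png")[120:240,295:440]; cv2.imwrite("pics/top_c.png",cv2.resize(a,None,fx=5,fy=5,interpolation=cv2.INTER_CUBIC))
E
```

```text
(no output)
```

View pics/side_c.png

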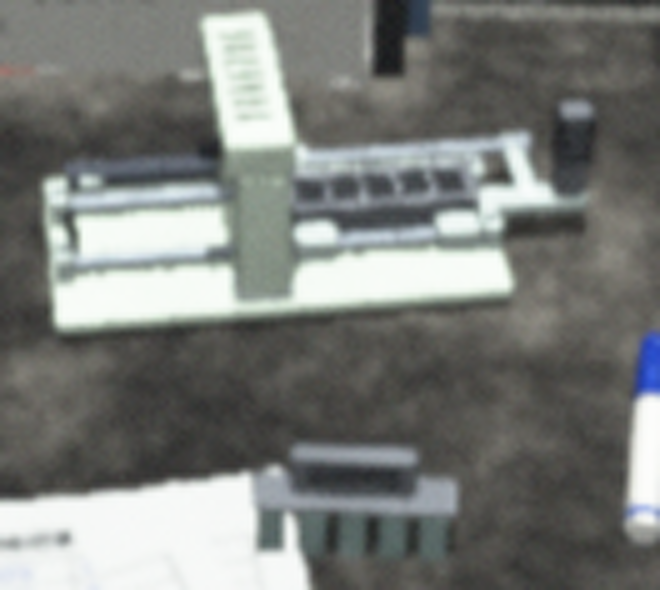

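View pics/top_c.png

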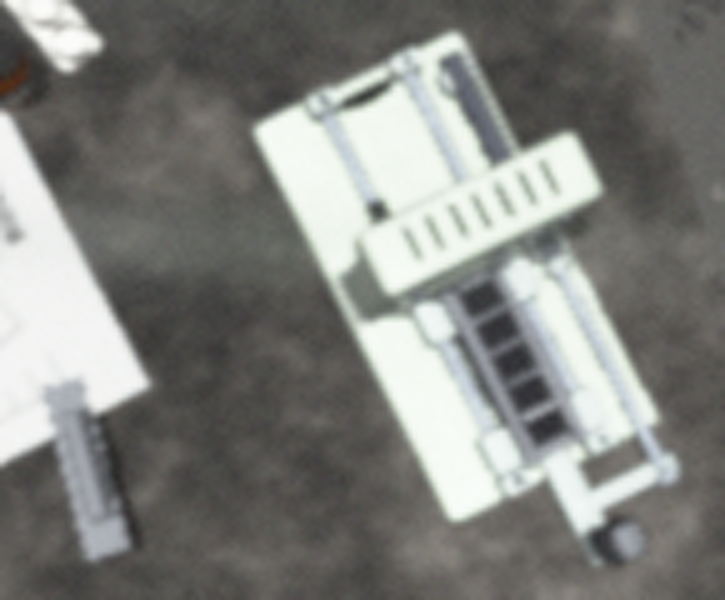

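The crops confirm it: the grey-carrier strip has five clear blocks and stands at side (326,220) and top (312,213). The carriage's five slots lie between the head and the grip. Next I fit both poses from these points in two views.

```bash
cat > h.py <<'E'
import numpy as np, cv2
from scipy.optimize import least_squares
from plant import manip, grab_frame, calibration
np.set_printoptions(precision=4,suppress=True)
C={n:calibration(n) for n in("side","top")}
def proj(n,P):
    c=C[n]; q=np.atleast_2d(P)@np.array(c["R"]).T+np.array(c["t"]); q=q@np.array(c["camera_matrix"]).T
    return q[:,:2]/q[:,2:]
def pix(n,p): # crop -> full picture
    o={"side":(255,120),"top":(295,120)}[n]; return (np.array(p,float)+.5)/5-.5+o
def world(pose,L):
    c,s=np.cos(pose[3]),np.sin(pose[3]); return np.array(L)@np.array([[c,s,0],[-s,c,0],[0,0,1]])+pose[:3]
def fit(obs,x0):
    def f(p): return np.concatenate([(proj(n,world(p,l))-u).ravel() for n,l,u in obs])
    r=least_squares(f,x0,loss="soft_l1"); return r.x,f(r.x).reshape(-1,2)
def tri(us,ut):
    f=lambda X:np.r_[proj("side",X)[0]-us,proj("top",X)[0]-ut]
    r=least_squares(f,[.5,.2,.05]); return r.x,r.fun
E
python3 - <<'E'
from h import *
O=lambda n,l,p:(n,np.array([l],float)/1000,pix(n,p))
S=[((45,-11,34),(255,480)),((-45,-11,34),(458,482)),((45,11,34),(258,510)),((-45,11,34),(456,513)),
 ((28,-5,58),(292,446)),((-28,-5,58),(417,450)),((28,5,58),(293,459)),((-28,5,58),(416,465)),((42,9,4),(258,545)),((-42,9,4),(449,551))]
T=[((45,11,34),(47,388)),((45,-11,34),(84,380)),((-45,11,34),(90,560)),((-45,-11,34),(131,548)),]
p,r=fit([O("side",*a) for a in S]+[O("top",*a) for a in T],[.5,.2,0,.3]); print("strip",p,"\n",r.T)
# reader via slots (z 40), grip top
S=[((36-18*i,0,40),q) for i,q in enumerate([(311,188),(345,186),(378,184),(414,182),(450,180)])]+[((-100,0,80),(574,107))]
T=[((36-18*i,0,40),q) for i,q in enumerate([(482,297),(497,328),(514,358),(530,391),(548,425)])]+[((-100,0,80),(627,538))]
p,r=fit([O("side",*a) for a in S]+[O("top",*a) for a in T],[.5,.1,0,.5]); print("nest xy, z worktop, yaw",p,"\n",r.T)
S=[((40,-57,112),(202,18)),((6,-57,112),(262,12)),((6,57,112),(297,148)),((40,57,112),(228,153))]
T=[((40,57,112),(360,240)),((40,-57,112),(574,132)),((6,-57,112),(605,188)),((6,57,112),(392,302))]
p,r=fit([O("side",*a) for a in S]+[O("top",*a) for a in T],[.5,.1,0,.5]); print("reader",p,"\n",r.T)
for k,a,b in(("grip top",(574,107),(627,538)),("slot3",(378,184),(514,358)),("tab top",(355,455),(88,472))):print(k,*tri(pix("side",a),pix("top",b)))
E
```

```text
strip [ 0.4786  0.3711 -0.0036  0.2679] 
 [[ 0.0641 -0.1704 -1.0845  0.3521  0.2606  0.8835 -0.1336  1.0852  0.3476
  -0.3383 -0.9126  0.0967  0.1539  0.4422]
 [-1.2835 -0.3043 -0.3718  0.4354 -0.2988 -0.2261  0.2339 -0.0852  1.6431
   1.7356 -0.2667 -1.0259 -0.1306 -0.1425]]
nest xy, z worktop, yaw [ 0.53    0.1573 -0.0009  0.4377] 
 [[-0.3164 -0.1398  0.2111 -0.0636 -0.3638  0.5389 -0.0703  0.162   0.0066
   0.0638 -0.2666  0.2144]
 [ 0.1719  0.0948  0.0195 -0.054  -0.1258 -0.0176 -0.3113 -0.1026  0.3306
   0.1886 -0.1285  0.1368]]
reader [ 0.5702  0.1746 -0.0054  0.4641] 
 [[-0.4016  0.8625  0.8455  0.3651 -0.4335 -0.3203  0.4342  0.0061]
 [ 0.6574  0.8811 -0.5766 -0.4095 -0.8357 -0.953   0.5256 -0.3818]]
grip top [0.4401 0.1155 0.0792] [ 0.2     0.0148 -0.0343 -0.1835]
slot3 [0.5307 0.1573 0.039 ] [-0.0534 -0.0071  0.011   0.0514]
tab top [0.4772 0.3712 0.0542] [ 1.0229  0.1305 -0.2393 -1.1313]
```

```bash
cat >> h.py <<'E'
def back(n,u,z):
    c=C[n];R=np.array(c["R"]);t=np.array(c["t"]);o=-R.T@t
    d=R.T@np.linalg.inv(np.array(c["camera_matrix"]))@np.array([*u,1.]); return o+d*(z-o[2])/d[2]
E
python3 - <<'E'
from h import *
print("analyser base side",back("side",(335,135),0),back("side",(165,128),0), "side line far",back("side",(375,135),0))
print("top corner z0/.2/.4",[back("top",(443,182),z) for z in(0,.2,.4)],[back("top",(395,15),z)for z in (0,.4)])
print("right", back("top",(640,148),0),back("top",(640,148),.4), "table edge",back("top",(400,255),0),back("top",(560,215),0))
print("vials",tri((231,203),(296,132)),tri((239,228),(271,147)))
E
```

```text
analyser base side [0.5599 0.0017 0.    ] [1.0375 0.1251 0.    ] side line far [ 0.4503 -0.0354  0.    ]
top corner z0/.2/.4 [array([0.559 , 0.0282, 0.    ]), array([0.5295, 0.0986, 0.2   ]), array([0.5   , 0.1689, 0.4   ])] [array([1.0252, 0.1398, 0.    ]), array([0.7675, 0.2328, 0.4   ])]
right [ 0.6463 -0.4994  0.    ] [ 0.5501 -0.1338  0.4   ] table edge [0.3709 0.1471 0.    ] [ 0.4702 -0.2721  0.    ]
vials (array([0.6836, 0.4108, 0.0517]), array([ 0.9754,  0.2586, -0.3013, -1.1038])) (array([0.641 , 0.4723, 0.0473]), array([-0.9421, -0.2333,  0.2971,  1.1203]))
```

Request:
{"api": "send_rows", "payload": {"rows": [{"x":0.18,"y":-0.185,"hand":1},{"x":0.18,"y":-0.185,"hand":1},{"x":0.18,"y":-0.185,"hand":1},{"x":0.18,"y":-0.185,"hand":1},{"x":0.18,"y":-0.185,"hand":1},{"x":0.18,"y":-0.185,"hand":1},{"x":0.18,"y":-0.185,"hand":1},{"x":0.18,"y":-0.185,"hand":1},{"x":0.18,"y":-0.185,"hand":1},{"x":0.18,"y":-0.185,"hand":1}]}}

```text
invalid input at $.rows[0]: expected keys x, y, z, wx, wy, wz, hand
```

Request:
{"api": "send_rows", "payload": {"rows": [{"x":0.18,"y":-0.185,"z":0,"wx":0,"wy":0,"wz":0,"hand":1},{"x":0.18,"y":-0.185,"z":0,"wx":0,"wy":0,"wz":0,"hand":1},{"x":0.18,"y":-0.185,"z":0,"wx":0,"wy":0,"wz":0,"hand":1},{"x":0.18,"y":-0.185,"z":0,"wx":0,"wy":0,"wz":0,"hand":1},{"x":0.18,"y":-0.185,"z":0,"wx":0,"wy":0,"wz":0,"hand":1},{"x":0.18,"y":-0.185,"z":0,"wx":0,"wy":0,"wz":0,"hand":1},{"x":0.18,"y":-0.185,"z":0,"wx":0,"wy":0,"wz":0,"hand":1},{"x":0.18,"y":-0.185,"z":0,"wx":0,"wy":0,"wz":0,"hand":1},{"x":0.18,"y":-0.185,"z":0,"wx":0,"wy":0,"wz":0,"hand":1},{"x":0.18,"y":-0.185,"z":0,"wx":0,"wy":0,"wz":0,"hand":1}]}}

```text
time: 0.93
tool_pos: [0.3615, -0.2492, 0.2309]
tool_rot: [-0.0, 0.989, 0.151, -0.0]
contact_force: [0.4, -0.9, -0.5]
gripper_width: 0.997
grasp_force: 0.0
```

Request:
{"api": "send_rows", "payload": {"rows": [{"x":0.094,"y":-0.214,"z":0,"wx":0,"wy":0,"wz":0,"hand":1},{"x":0.094,"y":-0.214,"z":0,"wx":0,"wy":0,"wz":0,"hand":1},{"x":0.094,"y":-0.214,"z":0,"wx":0,"wy":0,"wz":0,"hand":1},{"x":0.094,"y":-0.214,"z":0,"wx":0,"wy":0,"wz":0,"hand":1},{"x":0.094,"y":-0.214,"z":0,"wx":0,"wy":0,"wz":0,"hand":1},{"x":0.094,"y":-0.214,"z":0,"wx":0,"wy":0,"wz":0,"hand":1},{"x":0.094,"y":-0.214,"z":0,"wx":0,"wy":0,"wz":0,"hand":1},{"x":0.094,"y":-0.214,"z":0,"wx":0,"wy":0,"wz":0,"hand":1},{"x":0.094,"y":-0.214,"z":0,"wx":0,"wy":0,"wz":0,"hand":1},{"x":0.094,"y":-0.214,"z":0,"wx":0,"wy":0,"wz":0,"hand":1}]}}

```text
time: 1.77
tool_pos: [0.3997, 0.0991, 0.231]
tool_rot: [0.0, 0.989, 0.151, 0.0]
contact_force: [1.3, 0.3, -0.2]
gripper_width: 0.999
grasp_force: 0.0
```

Request:
{"api": "send_rows", "payload": {"rows": [{"x":0.104,"y":-0.157,"z":0.04,"wx":0,"wy":0,"wz":0,"hand":1},{"x":0.104,"y":-0.157,"z":0.04,"wx":0,"wy":0,"wz":0,"hand":1},{"x":0.104,"y":-0.157,"z":0.04,"wx":0,"wy":0,"wz":0,"hand":1},{"x":0.104,"y":-0.157,"z":0.04,"wx":0,"wy":0,"wz":0,"hand":1},{"x":0.104,"y":-0.157,"z":0.06,"wx":0,"wy":0,"wz":0,"hand":1},{"x":0.104,"y":-0.157,"z":0.06,"wx":0,"wy":0,"wz":0,"hand":1},{"x":0.104,"y":-0.157,"z":0.08,"wx":0,"wy":0,"wz":0,"hand":1},{"x":0.104,"y":-0.157,"z":0.08,"wx":0,"wy":0,"wz":0,"hand":1},{"x":0.104,"y":-0.157,"z":0.08,"wx":0,"wy":0,"wz":0,"hand":1},{"x":0.104,"y":-0.157,"z":0.08,"wx":0,"wy":0,"wz":0.045,"hand":1}]}}

```text
time: 2.6
tool_pos: [0.4787, 0.3698, 0.14]
tool_rot: [0.0, 0.991, 0.133, -0.0]
contact_force: [-0.3, -0.2, 0.1]
gripper_width: 1.001
grasp_force: 0.0
```

Request:
{"api": "send_rows", "payload": {"rows": [{"x":0,"y":-0.004,"z":0.1,"wx":0,"wy":0,"wz":0,"hand":0.3},{"x":0,"y":0,"z":0.1,"wx":0,"wy":0,"wz":0,"hand":0.3},{"x":0,"y":0,"z":0.1,"wx":0,"wy":0,"wz":0,"hand":0.3},{"x":0,"y":0,"z":0.1,"wx":0,"wy":0,"wz":0,"hand":0.3},{"x":0,"y":0,"z":0.1,"wx":0,"wy":0,"wz":0,"hand":0.0},{"x":0,"y":0,"z":0.08,"wx":0,"wy":0,"wz":0,"hand":0.0},{"x":0,"y":0,"z":0.05,"wx":0,"wy":0,"wz":0,"hand":-0.2},{"x":0,"y":0,"z":0.03,"wx":0,"wy":0,"wz":0,"hand":-0.2},{"x":0,"y":0,"z":0,"wx":0,"wy":0,"wz":0,"hand":-0.2},{"x":0,"y":0,"z":0,"wx":0,"wy":0,"wz":0,"hand":-0.2}]}}

```text
time: 3.43
tool_pos: [0.479, 0.3693, 0.0427]
tool_rot: [-0.0, 0.991, 0.133, 0.0]
contact_force: [-0.1, 0.5, 0.0]
gripper_width: 0.402
grasp_force: 0.0
```

```bash
python3 - <<'E'
from h import *
a=grab_frame("side");b=grab_frame("top"); cv2.imwrite("pics/s1.png",a);cv2.imwrite("pics/t1.png",b)
f=lambda i,x,y:cv2.resize(i[y:y+80,x:x+66],None,fx=6,fy=6,interpolation=cv2.INTER_CUBIC)
cv2.imwrite("pics/c1.png",np.hstack([f(a,293,165),f(b,277,170)]))
s=manip.state();p=s["tool_pos"]; print(p,proj("side",p),proj("top",p))
E
```

```text
[0.4795 0.3696 0.0435] [[325.7027 213.6211]] [[312.6562 212.225 ]]
```

View pics/c1.png

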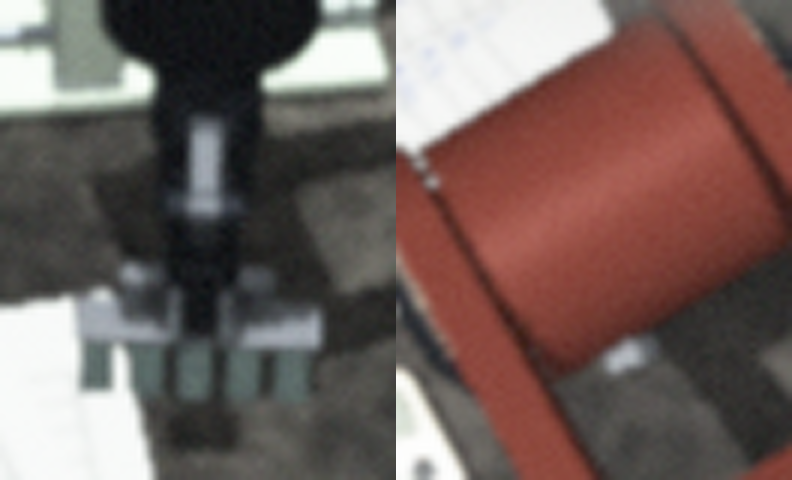

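The side crop shows the fingers straddling the tab at mid-length (finger x≈200, strip span 78–322, so the centre is 200), all five blocks standing. The arm hides the strip in the top view. Closing now.

Request:
{"api": "send_rows", "payload": {"rows": [{"x":0,"y":0,"z":0,"wx":0,"wy":0,"wz":0,"hand":-0.5},{"x":0,"y":0,"z":0,"wx":0,"wy":0,"wz":0,"hand":-0.7},{"x":0,"y":0,"z":0,"wx":0,"wy":0,"wz":0,"hand":-0.8},{"x":0,"y":0,"z":0,"wx":0,"wy":0,"wz":0,"hand":-0.9},{"x":0,"y":0,"z":0,"wx":0,"wy":0,"wz":0,"hand":-1},{"x":0,"y":0,"z":0,"wx":0,"wy":0,"wz":0,"hand":-1},{"x":0,"y":0,"z":0,"wx":0,"wy":0,"wz":0,"hand":-1},{"x":0,"y":0,"z":0,"wx":0,"wy":0,"wz":0,"hand":-1},{"x":0,"y":0,"z":0,"wx":0,"wy":0,"wz":0,"hand":-1},{"x":0,"y":0,"z":0,"wx":0,"wy":0,"wz":0,"hand":-1}]}}

```text
time: 4.37
tool_pos: [0.4793, 0.3695, 0.0433]
tool_rot: [-0.0, 0.991, 0.133, 0.001]
contact_force: [0.1, 0.1, 6.1]
gripper_width: 0.094
grasp_force: 60.9
```

Request:
{"api": "send_rows", "payload": {"rows": [{"x":0,"y":0,"z":-0.02,"wx":0,"wy":0,"wz":0,"hand":-1},{"x":0,"y":0,"z":-0.06,"wx":0,"wy":0,"wz":0,"hand":-1},{"x":0,"y":0,"z":-0.12,"wx":0,"wy":0,"wz":0,"hand":-1},{"x":0,"y":0,"z":-0.12,"wx":0,"wy":0,"wz":0,"hand":-1},{"x":0,"y":0,"z":-0.12,"wx":0,"wy":0,"wz":0,"hand":-1},{"x":0,"y":0,"z":-0.12,"wx":0,"wy":0,"wz":0,"hand":-1},{"x":0,"y":0,"z":-0.12,"wx":0,"wy":0,"wz":-0.05,"hand":-1},{"x":0,"y":0,"z":-0.12,"wx":0,"wy":0,"wz":-0.05,"hand":-1},{"x":0,"y":0,"z":-0.06,"wx":0,"wy":0,"wz":-0.06,"hand":-1},{"x":0,"y":0,"z":-0.02,"wx":0,"wy":0,"wz":-0.06,"hand":-1}]}}

```text
time: 5.2
tool_pos: [0.4795, 0.3697, 0.1772]
tool_rot: [-0.001, 0.976, 0.22, 0.002]
contact_force: [0.5, -0.3, -1.0]
gripper_width: 0.096
grasp_force: 60.1
```

```bash
python3 - <<'E'
from h import *
s=manip.state(); print(s["tool_pos"],s["tool_rot"],s["grasp_force"],s["contact_force"])
for n,z,a,b in(("top",0,(255,128),(455,522)),("top",.01,(462,32),(660,415)),("top",.0,(462,32),(660,415)),("side",0,(58,330),(512,296)),("side",.01,(58,330),(512,296))):
    d=back(n,pix(n,b),z)-back(n,pix(n,a),z); print(n,z,np.arctan2(-d[1],-d[0]),np.linalg.norm(d))
# refined edge: line fit of bed's left edge in top view
g=cv2.cvtColor(cv2.imread("pics/top0.png"),cv2.COLOR_BGR2GRAY).astype(float)
pts=[]
for v in range(150,220):
    u0=pix("top",(255,128))[0]+(v-pix("top",(255,128))[1])*(200/394.)
    us=np.arange(int(u0)-6,int(u0)+7); gr=np.clip(np.diff(g[v,us]),0,None)
    if gr.max()>20: pts.append((np.sum((us[:-1]+.5)*gr**2)/np.sum(gr**2),v))
pts=np.array(pts);k=np.polyfit(pts[:,1],pts[:,0],1);r=np.polyval(k,pts[:,1])-pts[:,0];ok=abs(r)<1
k=np.polyfit(pts[ok,1],pts[ok,0],1);print(len(pts),ok.sum(),r[ok].std())
for z in(0,.01):
    d=back("top",(np.polyval(k,150),150),z)-back("top",(np.polyval(k,220),220),z);print("edge yaw",np.arctan2(d[1],d[0]))
E
```

```text
[0.4795 0.3697 0.1772] [-0.0006  0.9756  0.2195  0.0018] 60.075498819351196 [ 0.5037 -0.3376 -0.9757]
top 0 0.44706787335093123 0.23157535007067528
top 0.01 0.4422156700895202 0.22503770604799106
top 0.0 0.44221567008952006 0.22746200215252166
side 0 0.4377222158731652 0.23066692039772058
side 0.01 0.43772221587316534 0.22752907082614843
70 70 0.13737428697710127
edge yaw 0.4471969604138821
edge yaw 0.447196960413882
```

Request:
{"api": "send_rows", "payload": {"rows": [{"x":-0.02,"y":0.08,"z":0,"wx":0,"wy":0,"wz":0,"hand":-1},{"x":-0.03,"y":0.14,"z":0,"wx":0,"wy":0,"wz":0,"hand":-1},{"x":-0.04,"y":0.18,"z":0,"wx":0,"wy":0,"wz":0,"hand":-1},{"x":-0.04,"y":0.2,"z":0,"wx":0,"wy":0,"wz":0,"hand":-1},{"x":-0.04,"y":0.2,"z":0,"wx":0,"wy":0,"wz":0,"hand":-1},{"x":-0.04,"y":0.2,"z":0,"wx":0,"wy":0,"wz":0,"hand":-1},{"x":-0.04,"y":0.18,"z":0,"wx":0,"wy":0,"wz":0,"hand":-1},{"x":-0.03,"y":0.14,"z":0,"wx":0,"wy":0,"wz":0,"hand":-1},{"x":-0.02,"y":0.08,"z":0,"wx":0,"wy":0,"wz":0,"hand":-1},{"x":0,"y":0.02,"z":0,"wx":0,"wy":0,"wz":0,"hand":-1}]}}

```text
time: 6.03
tool_pos: [0.5285, 0.155, 0.1736]
tool_rot: [0.0, 0.976, 0.217, -0.001]
contact_force: [-0.7, 0.5, -0.9]
gripper_width: 0.099
grasp_force: 60.1
```

Request:
{"api": "send_rows", "payload": {"rows": [{"x":0,"y":-0.01,"z":0.05,"wx":0,"wy":0,"wz":0,"hand":-1},{"x":0,"y":0,"z":0.07,"wx":0,"wy":0,"wz":0,"hand":-1},{"x":0,"y":0,"z":0.07,"wx":0,"wy":0,"wz":0,"hand":-1},{"x":0,"y":0,"z":0.07,"wx":0,"wy":0,"wz":0,"hand":-1},{"x":0,"y":0,"z":0.07,"wx":0,"wy":0,"wz":0,"hand":-1},{"x":0,"y":0,"z":0.06,"wx":0,"wy":0,"wz":0,"hand":-1},{"x":0,"y":0,"z":0.06,"wx":0,"wy":0,"wz":0,"hand":-1},{"x":0,"y":0,"z":0.04,"wx":0,"wy":0,"wz":0,"hand":-1},{"x":0,"y":0,"z":0.03,"wx":0,"wy":0,"wz":0,"hand":-1},{"x":0,"y":0,"z":0,"wx":0,"wy":0,"wz":0,"hand":-1}]}}

```text
time: 6.87
tool_pos: [0.5275, 0.1585, 0.095]
tool_rot: [-0.0, 0.976, 0.218, -0.001]
contact_force: [-0.2, 0.4, -0.2]
gripper_width: 0.093
grasp_force: 60.1
```

```bash
python3 - <<'E'
from h import *
s=manip.state(); print(s["tool_pos"],s["tool_rot"],s["contact_force"])
a=grab_frame("side");b=grab_frame("top"); cv2.imwrite("pics/s2.png",a);cv2.imwrite("pics/t2.png",b)
f=lambda i,x,y:cv2.resize(i[y:y+92,x:x+100],None,fx=6,fy=6,interpolation=cv2.INTER_CUBIC)
cv2.imwrite("pics/c2.png",f(a,287,100))
E
```

```text
[0.5275 0.1585 0.095 ] [-0.      0.9759  0.2183 -0.0009] [-0.1698  0.4481 -0.1697]
```

View pics/c2.png

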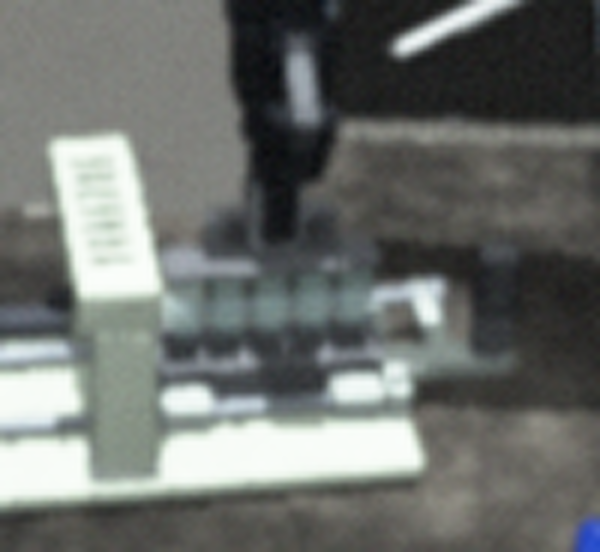

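```bash
cat >> h.py <<'E'
from scipy.ndimage import map_coordinates, gaussian_filter
def prof(img,n,pose,y,z,xs):
    q=proj(n,world(pose,np.c_[xs,np.full_like(xs,y),np.full_like(xs,z)])); return map_coordinates(img,[q[:,1],q[:,0]],order=1)
def comb(p,xs,pitch=.018,mid=.009,w=.05):
    # phase of a pitch-periodic profile: positions of minima near 0
    m=abs(xs)<=w; m=abs(xs)<.045; q=p[m]-np.polyval(np.polyfit(xs[m],p[m],2),xs[m]); c=np.sum(q*np.exp(-2j*np.pi*xs[m]/pitch)); return abs(c)/m.sum(),-np.angle(c)/2/np.pi*pitch*1000
E
python3 - <<'E'
from h import *
xs=np.arange(-.06,.0601,.0005)
a0=cv2.cvtColor(cv2.imread("pics/side0.png"),cv2.COLOR_BGR2GRAY).astype(float)
t0=cv2.cvtColor(cv2.imread("pics/top0.png"),cv2.COLOR_BGR2GRAY).astype(float)
a2=cv2.cvtColor(cv2.imread("pics/s2.png"),cv2.COLOR_BGR2GRAY).astype(float)
nest=[.530,.1573,0,.4426]; cur=[.5275,.1585,.0517,.4398]
print("phase = position (mm) of the bright maxima mod 18; ribs/gaps expected at +-9 if dark slots/bright ribs")
for z in(.040,.036):
  for y in(-.004,0,.004): print("slots side",y,z,comb(prof(a0,"side",nest,y,z,xs),xs),"top",comb(prof(t0,"top",nest,y,z,xs),xs))
for z in(.010,.016,.022,.027): print("blocks",z,comb(prof(a2,"side",cur,.009,z,xs),xs))
# vertical: profiles across y for slots (average over slot centres) in both views
def yprof(img,n,pose,z,ys): return np.mean([ [prof(img,n,pose,y,z,np.array([x]))[0] for y in ys] for x in(-.036,-.018,0,.018,.036)],0)
ys=np.arange(-.024,.0241,.003)
print("y",ys*1000);print("top slots y",yprof(t0,"top",nest,.04,ys).round());print("side slots y",yprof(a0,"side",nest,.04,ys).round())
# strip plate front edge and bottoms in s2: vertical profile at block centres, front face y=.009
zs=np.arange(-.02,.045,.003); print("z",zs*1000); print(np.mean([[prof(a2,"side",cur,.011,z,np.array([x]))[0] for z in zs] for x in(-.036,-.018,.018,.036)],0).round())
E
```

```text
phase = position (mm) of the bright maxima mod 18; ribs/gaps expected at +-9 if dark slots/bright ribs
slots side -0.004 0.04 (np.float64(8.971853582449047), np.float64(-8.516672263585694)) top (np.float64(14.289668886623533), np.float64(8.167271336107868))
slots side 0 0.04 (np.float64(11.27392946315217), np.float64(8.935857555507472)) top (np.float64(14.909462348430202), np.float64(8.132800678274043))
slots side 0.004 0.04 (np.float64(12.985502834911378), np.float64(8.956508595916848)) top (np.float64(15.110107534146518), np.float64(8.05383928456183))
slots side -0.004 0.036 (np.float64(11.55365771430108), np.float64(7.913555537440156)) top (np.float64(14.4630482275431), np.float64(8.191614588648484))
slots side 0 0.036 (np.float64(12.87745240597488), np.float64(8.13526481049375)) top (np.float64(14.75857745721192), np.float64(8.150974190399623))
slots side 0.004 0.036 (np.float64(10.026563163493224), np.float64(8.65734092759321)) top (np.float64(14.969311174045222), np.float64(8.047092006548237))
blocks 0.01 (np.float64(3.1857857107476737), np.float64(0.8981211964089229))
blocks 0.016 (np.float64(3.7787803075393853), np.float64(2.3823063685716703))
blocks 0.022 (np.float64(5.8824695047474), np.float64(1.640079727192979))
blocks 0.027 (np.float64(4.684220223123749), np.float64(1.5917459796811033))
y [-24. -21. -18. -15. -12.  -9.  -6.  -3.  -0.   3.   6.   9.  12.  15.
  18.  21.  24.]
top slots y [207. 201. 189. 167. 143. 106.  71.  62.  61.  61.  63.  80. 120. 138.
 132. 155. 188.]
side slots y [192. 187. 185. 183. 167. 142. 115.  98.  92.  91.  94. 107. 125. 137.
 133. 116. 111.]
z [-20. -17. -14. -11.  -8.  -5.  -2.   1.   4.   7.  10.  13.  16.  19.
  22.  25.  28.  31.  34.  37.  40.  43.]
[ 91.  99. 117. 104.  76.  59.  61.  74.  97. 119. 134. 136. 136. 129.
 117. 108. 100. 101. 114. 118. 107.  95.]
```

```bash
python3 - <<'E'
from h import *
G=lambda f:cv2.cvtColor(cv2.imread("pics/"+f),cv2.COLOR_BGR2GRAY).astype(float)
a0,a1,a2=G("side0.png"),G("s1.png"),G("s2.png")
xs=np.arange(-.06,.0601,.0005); zs=np.arange(-.008,.0481,.002); print("z",(zs*1000).round())
g=[.4793,.3695,0,.268]; cur=[.5275,.1585,.0517,.4398]
for n,im,p in(("side0",a0,g),("s1",a1,g),("s2",a2,cur)):
    for off in((-.036,),(-.018,),(.018,),(.036,)): print(n,off,np.mean([[prof(im,"side",p,.010,z,np.array([x]))[0] for z in zs] for x in off],0).round())
    for z in(.016,.022,.026): print("  block phase",z,comb(prof(im,"side",p,.009,z,xs),xs))
    print("  plate x profile",prof(im,"side",p,.011,.033,np.arange(-.056,-.035,.002)).round(),prof(im,"side",p,.011,.033,np.arange(.036,.057,.002)).round())
E
```

```text
z [-8. -6. -4. -2.  0.  2.  4.  6.  8. 10. 12. 14. 16. 18. 20. 22. 24. 26.
 28. 30. 32. 34. 36. 38. 40. 42. 44. 46. 48.]
side0 (-0.036,) [ 80.  83.  86.  90.  94.  96.  97.  97.  97.  98.  98.  99.  99. 100.
 101. 102. 106. 111. 129. 146. 158. 163. 165. 163. 163. 163. 163. 155.
 141.]
side0 (-0.018,) [ 78.  81.  81.  83.  86.  90.  93.  95.  97.  99.  99.  99.  98.  99.
 100.  99. 103. 114. 136. 151. 160. 155. 135. 110.  86.  70.  59.  55.
  55.]
side0 (0.018,) [ 79.  77.  76.  77.  84.  91.  93.  95.  98.  98.  99. 100. 100. 101.
 103. 104. 106. 107. 120. 138. 150. 148. 136. 112.  91.  72.  59.  52.
  50.]
side0 (0.036,) [247. 247. 244. 236. 211. 173. 129. 111. 101.  99. 100. 100. 100. 101.
 101. 101. 103. 109. 130. 147. 161. 161. 162. 166. 165. 164. 163. 171.
 182.]
  block phase 0.016 (np.float64(0.559502307595205), np.float64(-5.2630742573567035))
  block phase 0.022 (np.float64(1.2366658584198573), np.float64(-3.345712854015312))
  block phase 0.026 (np.float64(0.44754384097113403), np.float64(2.79355036014902))
  plate x profile [ 80.  84.  86.  84.  85. 101. 133. 158. 161. 158
[... 1416 characters left out ...]
.
  53.]
s2 (0.018,) [ 76.  64.  58.  61.  71.  85. 100. 114. 129. 129. 128. 129. 128. 124.
 115. 110. 105. 101. 103. 110. 134. 147. 149. 129. 103.  79.  69.  60.
  54.]
s2 (0.036,) [ 68.  55.  59.  66.  74.  89. 106. 122. 136. 147. 150. 152. 153. 148.
 141. 134. 129. 122. 112. 121. 133. 149. 158. 164. 165. 163. 155. 142.
 130.]
  block phase 0.016 (np.float64(3.7787803075393853), np.float64(2.3823063685716703))
  block phase 0.022 (np.float64(5.8824695047474), np.float64(1.640079727192979))
  block phase 0.026 (np.float64(5.706485850455647), np.float64(1.626784897010199))
  plate x profile [44. 43. 42. 40. 40. 43. 53. 63. 72. 76. 77.] [135. 136. 136. 136. 135. 145. 189. 227. 247. 251. 252.]
```

The side crop shows the five blocks hovering just above the five slots (blocks at crop x≈180–352, slots right below), clear of the head post at x≈160. I'm lowering 3 mm past the rib tops slowly to feel for contact.

Request:
{"api": "send_rows", "payload": {"rows": [{"x":0.003,"y":0,"z":0.02,"wx":0,"wy":0,"wz":0,"hand":-1},{"x":0,"y":0,"z":0.02,"wx":0,"wy":0,"wz":0,"hand":-1},{"x":0,"y":0,"z":0.02,"wx":0,"wy":0,"wz":0,"hand":-1},{"x":0,"y":0,"z":0.01,"wx":0,"wy":0,"wz":0,"hand":-1},{"x":0,"y":0,"z":0.01,"wx":0,"wy":0,"wz":0,"hand":-1},{"x":0,"y":0,"z":0.01,"wx":0,"wy":0,"wz":0,"hand":-1},{"x":0,"y":0,"z":0.01,"wx":0,"wy":0,"wz":0,"hand":-1},{"x":0,"y":0,"z":0,"wx":0,"wy":0,"wz":0,"hand":-1},{"x":0,"y":0,"z":0,"wx":0,"wy":0,"wz":0,"hand":-1},{"x":0,"y":0,"z":0,"wx":0,"wy":0,"wz":0,"hand":-1}]}}

```text
time: 7.8
tool_pos: [0.5286, 0.1589, 0.0814]
tool_rot: [-0.0, 0.976, 0.218, 0.0]
contact_force: [-0.6, -0.9, -0.7]
gripper_width: 0.098
grasp_force: 60.1
```

Request:
{"api": "send_rows", "payload": {"rows": [{"x":0,"y":0,"z":0.005,"wx":0,"wy":0,"wz":0,"hand":-1},{"x":0,"y":0,"z":0.005,"wx":0,"wy":0,"wz":0,"hand":-1},{"x":0,"y":0,"z":0.005,"wx":0,"wy":0,"wz":0,"hand":-1},{"x":0,"y":0,"z":0.005,"wx":0,"wy":0,"wz":0,"hand":-1},{"x":0,"y":0,"z":0.005,"wx":0,"wy":0,"wz":0,"hand":-1},{"x":0,"y":0,"z":0.0,"wx":0,"wy":0,"wz":0,"hand":-1},{"x":0,"y":0,"z":0.0,"wx":0,"wy":0,"wz":0,"hand":-1},{"x":0,"y":0,"z":0,"wx":0,"wy":0,"wz":0,"hand":-1},{"x":0,"y":0,"z":0,"wx":0,"wy":0,"wz":0,"hand":-1},{"x":0,"y":0,"z":0,"wx":0,"wy":0,"wz":0,"hand":-1}]}}

```text
time: 8.63
tool_pos: [0.5288, 0.1586, 0.0777]
tool_rot: [0.0, 0.976, 0.218, 0.0]
contact_force: [2.4, -2.8, -0.6]
gripper_width: 0.098
grasp_force: 60.1
```

```bash
python3 - <<'E'
from h import *
s=manip.state(); print(s["tool_pos"],s["tool_rot"],s["contact_force"],s["ft_torque"])
a=grab_frame("side");b=grab_frame("top"); cv2.imwrite("pics/s3.png",a);cv2.imwrite("pics/t3.png",b)
f=lambda i,x,y:cv2.resize(i[y:y+60,x:x+80],None,fx=7,fy=7,interpolation=cv2.INTER_CUBIC)
cv2.imwrite("pics/c3.png",f(a,300,125))
E
```

```text
[0.5288 0.1586 0.0777] [0.0003 0.9759 0.2184 0.0003] [ 2.3983 -2.7649 -0.5781] [-0.65   -0.4534  0.1217]
```

View pics/c3.png

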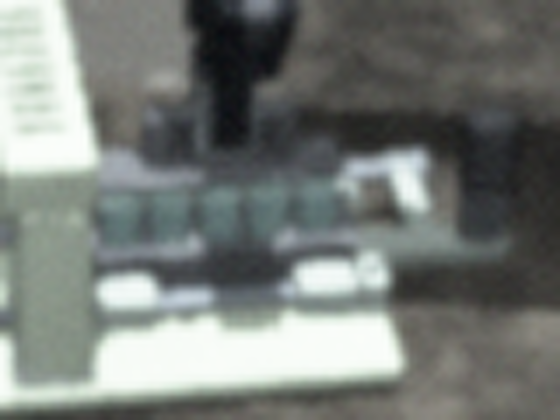

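The blocks are now dipping into the slots. A 3.6 N push toward reader -y says I'm slightly too far in +y, so I'll correct by 1.5 mm and lower a little.

Request:
{"api": "send_rows", "payload": {"rows": [{"x":0,"y":0.004,"z":0,"wx":0,"wy":0,"wz":0,"hand":-1},{"x":0,"y":0.004,"z":0,"wx":0,"wy":0,"wz":0,"hand":-1},{"x":0,"y":0.002,"z":0,"wx":0,"wy":0,"wz":0,"hand":-1},{"x":0,"y":0,"z":0,"wx":0,"wy":0,"wz":0,"hand":-1},{"x":0,"y":0,"z":0.005,"wx":0,"wy":0,"wz":0,"hand":-1},{"x":0,"y":0,"z":0.005,"wx":0,"wy":0,"wz":0,"hand":-1},{"x":0,"y":0,"z":0.005,"wx":0,"wy":0,"wz":0,"hand":-1},{"x":0,"y":0,"z":0,"wx":0,"wy":0,"wz":0,"hand":-1},{"x":0,"y":0,"z":0,"wx":0,"wy":0,"wz":0,"hand":-1},{"x":0,"y":0,"z":0,"wx":0,"wy":0,"wz":0,"hand":-1}]}}

```text
time: 9.57
tool_pos: [0.5291, 0.1575, 0.0753]
tool_rot: [-0.0, 0.976, 0.218, -0.0]
contact_force: [-0.1, 0.2, -0.4]
gripper_width: 0.098
grasp_force: 60.1
```

Request:
{"api": "send_rows", "payload": {"rows": [{"x":0,"y":0.002,"z":0.006,"wx":0,"wy":0,"wz":0,"hand":-1},{"x":0,"y":0,"z":0.006,"wx":0,"wy":0,"wz":0,"hand":-1},{"x":0,"y":0,"z":0.006,"wx":0,"wy":0,"wz":0,"hand":-1},{"x":0,"y":0,"z":0.006,"wx":0,"wy":0,"wz":0,"hand":-1},{"x":0,"y":0,"z":0.006,"wx":0,"wy":0,"wz":0,"hand":-1},{"x":0,"y":0,"z":0.006,"wx":0,"wy":0,"wz":0,"hand":-1},{"x":0,"y":0,"z":0.006,"wx":0,"wy":0,"wz":0,"hand":-1},{"x":0,"y":0,"z":0.004,"wx":0,"wy":0,"wz":0,"hand":-1},{"x":0,"y":0,"z":0,"wx":0,"wy":0,"wz":0,"hand":-1},{"x":0,"y":0,"z":0,"wx":0,"wy":0,"wz":0,"hand":-1}]}}

```text
time: 10.4
tool_pos: [0.5293, 0.1572, 0.0683]
tool_rot: [-0.0, 0.976, 0.218, -0.0]
contact_force: [-0.5, -1.1, 0.0]
gripper_width: 0.1
grasp_force: 60.1
```

Request:
{"api": "send_rows", "payload": {"rows": [{"x":0,"y":0,"z":0.003,"wx":0,"wy":0,"wz":0,"hand":-1},{"x":0,"y":0,"z":0.003,"wx":0,"wy":0,"wz":0,"hand":-1},{"x":0,"y":0,"z":0.003,"wx":0,"wy":0,"wz":0,"hand":-1},{"x":0,"y":0,"z":0.002,"wx":0,"wy":0,"wz":0,"hand":-1},{"x":0,"y":0,"z":0,"wx":0,"wy":0,"wz":0,"hand":-1},{"x":0,"y":0,"z":0,"wx":0,"wy":0,"wz":0,"hand":-1},{"x":0,"y":0,"z":0,"wx":0,"wy":0,"wz":0,"hand":-1},{"x":0,"y":0,"z":0,"wx":0,"wy":0,"wz":0,"hand":-1},{"x":0,"y":0,"z":0,"wx":0,"wy":0,"wz":0,"hand":-1},{"x":0,"y":0,"z":0,"wx":0,"wy":0,"wz":0,"hand":-1}]}}

```text
time: 11.23
tool_pos: [0.5294, 0.1572, 0.0673]
tool_rot: [0.0, 0.976, 0.218, 0.0]
contact_force: [-3.1, -1.2, 6.3]
gripper_width: 0.1
grasp_force: 60.9
```

The strip is seated: 6 N up-force at TCP z 0.0673, which puts the underside at 24 mm. Opening, then rising.

Request:
{"api": "send_rows", "payload": {"rows": [{"x":0,"y":0,"z":0,"wx":0,"wy":0,"wz":0,"hand":-0.5},{"x":0,"y":0,"z":0,"wx":0,"wy":0,"wz":0,"hand":-0.2},{"x":0,"y":0,"z":0,"wx":0,"wy":0,"wz":0,"hand":0},{"x":0,"y":0,"z":0,"wx":0,"wy":0,"wz":0,"hand":0},{"x":0,"y":0,"z":0,"wx":0,"wy":0,"wz":0,"hand":0},{"x":0,"y":0,"z":-0.05,"wx":0,"wy":0,"wz":0,"hand":0},{"x":0,"y":0,"z":-0.1,"wx":0,"wy":0,"wz":0,"hand":0},{"x":0,"y":0,"z":-0.15,"wx":0,"wy":0,"wz":0,"hand":0},{"x":0,"y":0,"z":-0.15,"wx":0,"wy":0,"wz":0,"hand":0},{"x":0,"y":0,"z":-0.05,"wx":0,"wy":0,"wz":0,"hand":0}]}}

```text
time: 12.07
tool_pos: [0.5315, 0.1576, 0.1462]
tool_rot: [0.0, 0.976, 0.218, 0.003]
contact_force: [0.0, -0.1, 0.8]
gripper_width: 0.498
grasp_force: 0.0
```

Request:
{"api": "send_rows", "payload": {"rows": [{"x":-0.06,"y":0,"z":0,"wx":0,"wy":0,"wz":0,"hand":0},{"x":-0.1,"y":0,"z":0,"wx":0,"wy":0,"wz":0,"hand":0},{"x":-0.14,"y":0,"z":0,"wx":0,"wy":0,"wz":0,"hand":0},{"x":-0.14,"y":0,"z":0,"wx":0,"wy":0,"wz":0,"hand":0},{"x":-0.12,"y":0,"z":0,"wx":0,"wy":0,"wz":0,"hand":0},{"x":-0.08,"y":0,"z":0,"wx":0,"wy":0,"wz":0,"hand":0},{"x":-0.037,"y":0,"z":0,"wx":0,"wy":0,"wz":-0.005,"hand":0},{"x":0,"y":0,"z":0,"wx":0,"wy":0,"wz":0,"hand":0},{"x":0,"y":0,"z":0,"wx":0,"wy":0,"wz":0,"hand":0},{"x":0,"y":0,"z":0,"wx":0,"wy":0,"wz":0,"hand":0}]}}

```text
time: 12.9
tool_pos: [0.4377, 0.114, 0.1416]
tool_rot: [-0.0, 0.975, 0.22, -0.0]
contact_force: [0.7, 0.1, -0.1]
gripper_width: 0.499
grasp_force: 0.0
```

```bash
python3 - <<'E'
from h import *
s=manip.state(); print(s["tool_pos"],s["tool_rot"],s["contact_force"])
a=grab_frame("side");b=grab_frame("top"); cv2.imwrite("pics/s4.png",a);cv2.imwrite("pics/t4.png",b)
f=lambda i,x,y:cv2.resize(i[y:y+100,x:x+110],None,fx=3.6,fy=4.5,interpolation=cv2.INTER_CUBIC)
cv2.imwrite("pics/c4.png",np.hstack([f(a,285,95),f(b,350,130)]))
E
```

```text
[0.4377 0.114  0.1416] [-0.0001  0.9754  0.2203 -0.    ] [ 0.6681  0.1464 -0.0683]
```

View pics/c4.png

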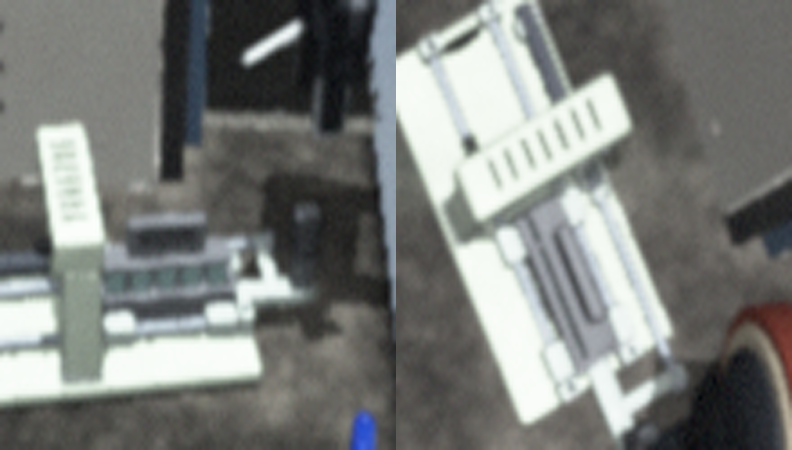

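The crops show the strip seated level along its whole row and clear of the head, with the open gripper over the carriage grip. Descending onto the grip.

Request:
{"api": "send_rows", "payload": {"rows": [{"x":0.01,"y":0,"z":0.06,"wx":0,"wy":0,"wz":0,"hand":0},{"x":0,"y":0,"z":0.1,"wx":0,"wy":0,"wz":0,"hand":0},{"x":0,"y":0,"z":0.1,"wx":0,"wy":0,"wz":0,"hand":0},{"x":0,"y":0,"z":0.1,"wx":0,"wy":0,"wz":0,"hand":0},{"x":0,"y":0,"z":0.1,"wx":0,"wy":0,"wz":0,"hand":0},{"x":0,"y":0,"z":0.08,"wx":0,"wy":0,"wz":0,"hand":0},{"x":0,"y":0,"z":0.05,"wx":0,"wy":0,"wz":0,"hand":0},{"x":0,"y":0,"z":0.02,"wx":0,"wy":0,"wz":0,"hand":0},{"x":0,"y":0,"z":0,"wx":0,"wy":0,"wz":0,"hand":-0.2},{"x":0,"y":0,"z":0,"wx":0,"wy":0,"wz":0,"hand":-0.3}]}}

```text
time: 13.83
tool_pos: [0.4392, 0.1147, 0.0506]
tool_rot: [0.0, 0.975, 0.22, 0.0]
contact_force: [0.2, 0.9, -0.1]
gripper_width: 0.347
grasp_force: 0.0
```

Request:
{"api": "send_rows", "payload": {"rows": [{"x":0,"y":0,"z":0,"wx":0,"wy":0,"wz":0,"hand":-0.4},{"x":0,"y":0,"z":0,"wx":0,"wy":0,"wz":0,"hand":-0.5},{"x":0,"y":0,"z":0,"wx":0,"wy":0,"wz":0,"hand":-0.6},{"x":0,"y":0,"z":0,"wx":0,"wy":0,"wz":0,"hand":-0.7},{"x":0,"y":0,"z":0,"wx":0,"wy":0,"wz":0,"hand":-0.8},{"x":0,"y":0,"z":0,"wx":0,"wy":0,"wz":0,"hand":-1},{"x":0,"y":0,"z":0,"wx":0,"wy":0,"wz":0,"hand":-1},{"x":0,"y":0,"z":0,"wx":0,"wy":0,"wz":0,"hand":-1},{"x":0,"y":0,"z":0,"wx":0,"wy":0,"wz":0,"hand":-1},{"x":0,"y":0,"z":0,"wx":0,"wy":0,"wz":0,"hand":-1}]}}

```text
time: 14.67
tool_pos: [0.4395, 0.1143, 0.0511]
tool_rot: [0.0, 0.975, 0.22, 0.001]
contact_force: [-0.1, -3.8, 5.9]
gripper_width: 0.15
grasp_force: 58.8
```

Request:
{"api": "send_rows", "payload": {"rows": [{"x":0.03,"y":0,"z":0,"wx":0,"wy":0,"wz":0,"hand":-1},{"x":0.05,"y":0,"z":0,"wx":0,"wy":0,"wz":0,"hand":-1},{"x":0.07,"y":0,"z":0,"wx":0,"wy":0,"wz":0,"hand":-1},{"x":0.07,"y":0,"z":0,"wx":0,"wy":0,"wz":0,"hand":-1},{"x":0.07,"y":0,"z":0,"wx":0,"wy":0,"wz":0,"hand":-1},{"x":0.07,"y":0,"z":0,"wx":0,"wy":0,"wz":0,"hand":-1},{"x":0.07,"y":0,"z":0,"wx":0,"wy":0,"wz":0,"hand":-1},{"x":0.07,"y":0,"z":0,"wx":0,"wy":0,"wz":0,"hand":-1},{"x":0.07,"y":0,"z":0,"wx":0,"wy":0,"wz":0,"hand":-1},{"x":0.05,"y":0,"z":0,"wx":0,"wy":0,"wz":0,"hand":-1}]}}

```text
time: 15.5
tool_pos: [0.5225, 0.1541, 0.0511]
tool_rot: [0.001, 0.975, 0.22, -0.002]
contact_force: [-9.0, -6.3, 11.5]
gripper_width: 0.155
grasp_force: 59.6
```

Request:
{"api": "send_rows", "payload": {"rows": [{"x":0.02,"y":0,"z":0,"wx":0,"wy":0,"wz":0,"hand":-1},{"x":0.02,"y":0,"z":0,"wx":0,"wy":0,"wz":0,"hand":-1},{"x":0.015,"y":0,"z":0,"wx":0,"wy":0,"wz":0,"hand":-1},{"x":0.012,"y":0,"z":0,"wx":0,"wy":0,"wz":0,"hand":-1},{"x":0.01,"y":0,"z":0,"wx":0,"wy":0,"wz":0,"hand":-1},{"x":0.007,"y":0,"z":0,"wx":0,"wy":0,"wz":0,"hand":-1},{"x":0.007,"y":0,"z":0,"wx":0,"wy":0,"wz":0,"hand":-1},{"x":0,"y":0,"z":0,"wx":0,"wy":0,"wz":0,"hand":-1},{"x":0,"y":0,"z":0,"wx":0,"wy":0,"wz":0,"hand":-1},{"x":0,"y":0,"z":0,"wx":0,"wy":0,"wz":0,"hand":-1}]}}

```text
time: 16.33
tool_pos: [0.5342, 0.1596, 0.0511]
tool_rot: [0.001, 0.975, 0.22, -0.002]
contact_force: [-6.5, -5.2, 10.7]
gripper_width: 0.152
grasp_force: 59.7
```

Request:
{"api": "send_rows", "payload": {"rows": [{"x":0.005,"y":0,"z":0,"wx":0,"wy":0,"wz":0,"hand":-1},{"x":0.005,"y":0,"z":0,"wx":0,"wy":0,"wz":0,"hand":-1},{"x":0.005,"y":0,"z":0,"wx":0,"wy":0,"wz":0,"hand":-1},{"x":0,"y":0,"z":0,"wx":0,"wy":0,"wz":0,"hand":-1},{"x":0,"y":0,"z":0,"wx":0,"wy":0,"wz":0,"hand":-1},{"x":0,"y":0,"z":0,"wx":0,"wy":0,"wz":0,"hand":-1},{"x":0,"y":0,"z":0,"wx":0,"wy":0,"wz":0,"hand":-1},{"x":0,"y":0,"z":0,"wx":0,"wy":0,"wz":0,"hand":-1},{"x":0,"y":0,"z":0,"wx":0,"wy":0,"wz":0,"hand":-1},{"x":0,"y":0,"z":0,"wx":0,"wy":0,"wz":0,"hand":-1}]}}

```text
time: 17.17
tool_pos: [0.5342, 0.1596, 0.0511]
tool_rot: [0.001, 0.975, 0.22, -0.005]
contact_force: [-16.8, -10.8, 18.0]
gripper_width: 0.15
grasp_force: 60.8
```

The carriage is at its stop: position is unchanged at 0.105 m travel while the force rose to about 20 N, held roughly 0.6 s. Letting go.

Request:
{"api": "send_rows", "payload": {"rows": [{"x":0,"y":0,"z":0,"wx":0,"wy":0,"wz":0,"hand":0.4},{"x":0,"y":0,"z":0,"wx":0,"wy":0,"wz":0,"hand":0.4},{"x":0,"y":0,"z":0,"wx":0,"wy":0,"wz":0,"hand":0.4},{"x":0,"y":0,"z":0,"wx":0,"wy":0,"wz":0,"hand":0.4},{"x":0,"y":0,"z":0,"wx":0,"wy":0,"wz":0,"hand":0.4},{"x":0,"y":0,"z":0,"wx":0,"wy":0,"wz":0,"hand":0.4},{"x":0,"y":0,"z":0,"wx":0,"wy":0,"wz":0,"hand":0.4},{"x":0,"y":0,"z":0,"wx":0,"wy":0,"wz":0,"hand":0.4},{"x":0,"y":0,"z":0,"wx":0,"wy":0,"wz":0,"hand":0.4},{"x":0,"y":0,"z":0,"wx":0,"wy":0,"wz":0,"hand":0.4}]}}

```text
time: 18.0
tool_pos: [0.5372, 0.1614, 0.0503]
tool_rot: [-0.0, 0.975, 0.22, 0.0]
contact_force: [-1.3, 0.3, -0.3]
gripper_width: 0.697
grasp_force: 0.0
```

Request:
{"api": "send_rows", "payload": {"rows": [{"x":0,"y":0,"z":-0.04,"wx":0,"wy":0,"wz":0,"hand":0.4},{"x":0,"y":0,"z":-0.1,"wx":0,"wy":0,"wz":0,"hand":0.4},{"x":0,"y":0,"z":-0.15,"wx":0,"wy":0,"wz":0,"hand":0.4},{"x":0,"y":0,"z":-0.2,"wx":0,"wy":0,"wz":0,"hand":0.4},{"x":0,"y":0,"z":-0.2,"wx":0,"wy":0,"wz":0,"hand":0.4},{"x":-0.1,"y":0,"z":-0.15,"wx":0,"wy":0,"wz":0,"hand":0.4},{"x":-0.2,"y":0,"z":0,"wx":0,"wy":0,"wz":0,"hand":0.4},{"x":-0.2,"y":0,"z":0,"wx":0,"wy":0,"wz":0,"hand":0.4},{"x":-0.2,"y":0,"z":0,"wx":0,"wy":0,"wz":0,"hand":0.4},{"x":-0.1,"y":0,"z":0,"wx":0,"wy":0,"wz":0,"hand":0.4}]}}

```text
time: 18.83
tool_pos: [0.4266, 0.1091, 0.1764]
tool_rot: [0.0, 0.975, 0.22, -0.0]
contact_force: [0.1, -0.7, 0.0]
gripper_width: 0.697
grasp_force: 0.0
```

```bash
python3 - <<'E'
from h import *
s=manip.state(); print(s["tool_pos"],s["contact_force"])
a=grab_frame("side");b=grab_frame("top"); cv2.imwrite("pics/s5.png",a);cv2.imwrite("pics/t5.png",b)
f=lambda i,x,y:cv2.resize(i[y:y+130,x:x+170],None,fx=2.35,fy=3.5,interpolation=cv2.INTER_CUBIC)
cv2.imwrite("pics/c5.png",np.hstack([f(a,215,120),f(b,260,110)]))
E
```

```text
[0.4266 0.1091 0.1764] [ 0.1464 -0.6693  0.0108]
```

View pics/c5.png

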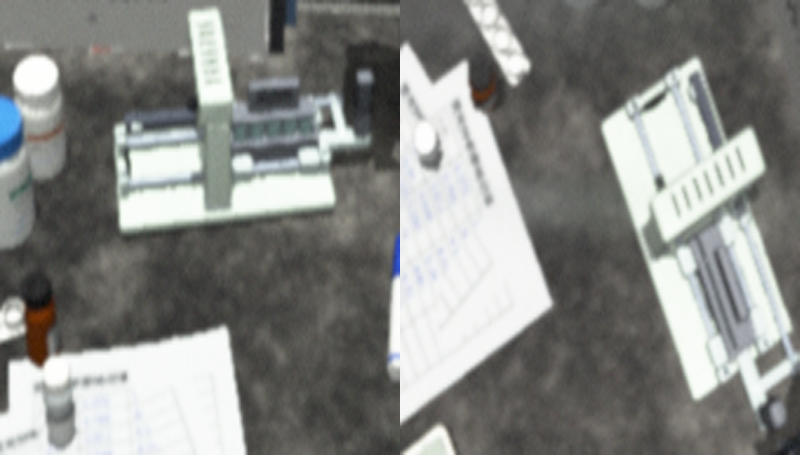

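The final crops show the carriage back at home (grip at top-crop (772,415), the same place as at the start). The strip is seated level in its slots, both vials are standing and the gripper is clear of everything. Handing in.

```bash
python3 -c "
from plant import job_done
print(job_done())"
```

```text
the job is handed in; nothing more can be done
None
```

The daily check is done and handed in: the strip sat fully down in its five slots, the carriage was pushed to its stop and held there about 0.6 s, then let go and it ran home on its spring with the strip still seated and both vials standing.

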